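Close the press lid of a two-lid coffee canister and take off only its cover

TASK

Pick up the coffee canister's two nested lids together by the red knob, lower them gently into the open blue canister and press down past the drag of the sealing ring until you feel the inner lid stop hard, fully home. Then let go of the knob, take the wooden cover alone by its black collar and lift it straight up, leaving the inner lid seated in the canister undisturbed. Finish still holding the cover level and still over the canister, clear above the red knob; do not put it down, and leave the other things on the worktop alone.

Things in the scene. Friction and masses are not known exactly. Their poses are not given: they have to be found in the camera images.
- canister: Fixed open round canister, blue with steel bands: 100 mm outside diameter, 92 mm inside, 90 mm tall. Origin: centre of its underside on the worktop, z up; it does not move or tip.
- canister_rim (a point): Centre of the canister's mouth, level with its rim, 90 mm above the worktop. A black sealing ring inside meets the inner lid's underside 10 to 16 mm below the rim (it varies), drags with about 9 N (the lids' weight of 3 to 6 N counts towards it) when pushed down, stays where it is left, and stops hard when its top is 22 mm below the rim.
- inner_lid: Loose round inner lid, 0.19 to 0.35 kg: aluminium disc 87 mm across, 12 mm thick; hub 56 mm across up to 24 mm (shoulder under the cover); steel stem 18 mm across; red knob 22 mm across from 64 to 90 mm. Origin: centre of its underside, z up; starts standing on the worktop. Fully home, its origin is 68 mm above the canister's (knob top 158 mm above the worktop).
- knob (a point): Grip point on the red knob, on the axis, 82 mm above the inner lid's underside, 8 mm below the knob's top and 22 mm above the top of the cover's collar. Fingers closed here clear the collar; gripping the knob lifts both lids.
- cover: Loose round cover, 0.14 to 0.28 kg: wooden disc 104 mm across, 8 mm thick; black collar 40 mm across, 30 mm bore, up to 36 mm. Origin: centre of its underside, z up. Lies loose on the inner lid's shoulder, 24 mm above that lid's underside, with 4 mm play round the knob; with the lid home it is 2 mm above the rim. The knob stands 30 mm above the collar; a 66 mm lift clears it.
- collar (a point): Grip point on the cover's black collar, on its axis, 5 mm below the collar's top and 31 mm above the cover's underside. Gripping the collar (40 mm wide) here lifts the cover alone.
- spice_jar: Glass spice jar with a dark cap, 41 mm across, 105 mm tall. Bystander, loose; origin: centre of its underside. Leave it alone.
- jam_jar: Jam jar with a yellow lid, 66 mm across, 100 mm tall. Bystander, loose; origin: centre of its underside. Leave it alone.
- mug: Green and white mug, 78 x 116 mm, 101 mm tall. Bystander, loose; origin: centre of its underside. Leave it alone.
- lemon: Lemon, 78 x 55 x 56 mm. Bystander, loose; origin: centre of its underside. Leave it alone.
- soda_can: Green drinks can, 66 mm across, 115 mm tall. Bystander, loose; origin: centre of its underside. Leave it alone.
- dish_brush: Green dish brush lying down, 269 mm long, 36 mm wide, 62 mm tall. Bystander, loose; origin: centre of its underside. Leave it alone.

How it is judged:
On the way, in this order (a step that is already met when the one before it is completed fails the run):
1. both lids are lifted together by the knob, 40 mm or more off the worktop (height (world z) of inner_lid above 0.04 m and z of cover in the frame of inner_lid below 0.028 m and contact force between the fingers and inner_lid above 1 N), for 0.1 s.
2. the inner lid is pressed fully home in the canister, the cover still lying on it (z of inner_lid in the frame of canister below 0.0698 m and horizontal distance between inner_lid and canister below 0.005 m and angle between inner_lid's own z axis and vertical below 0.06 rad and z of cover in the frame of inner_lid below 0.028 m), for 0.2 s.
3. the cover alone is lifted clear of the knob in the fingers, the inner lid still home (z of inner_lid in the frame of canister below 0.0698 m and horizontal distance between inner_lid and canister below 0.005 m and angle between inner_lid's own z axis and vertical below 0.06 rad and z of cover in the frame of inner_lid above 0.092 m and contact force between the fingers and cover above 1 N), for 0.2 s.
At the end, for the whole second after the job is handed in: Inner lid home (within 1.8 mm of its lowest level, 5 mm of centre, tilt under 0.06 rad), touched by neither robot nor cover; cover in the fingers, still, level within 0.2 rad, underside at least 68 mm above the shoulder it lay on, within 50 mm sideways of the canister axis (all of step 3 and horizontal distance between cover and canister below 0.05 m and angle between cover's own z axis and vertical below 0.2 rad and linear speed of cover below 0.03 m/s and contact force between each of cover, the arm, the fingers and inner_lid below 0.05 N and contact force between cover and canister below 0.05 N); the arm keeps its last pose, push and grip.
It fails at once if the cover comes off the inner lid (more than 12 mm) before that lid is home, or the inner lid rises from home as the cover is taken off (z of cover in the frame of inner_lid above 0.036 m and z of inner_lid in the frame of canister above 0.072 m).
It fails at once if the lids are dropped or rammed into the canister (faster than 0.3 m/s in its mouth) (horizontal distance between inner_lid and canister below 0.012 m and z of inner_lid in the frame of canister below 0.092 m and linear speed of inner_lid above 0.3 m/s).
It fails at once if the inner lid is pressed into the canister with more than 70 N (contact force between inner_lid and canister above 70 N).
It fails at once if a bystander is moved more than 25 mm (distance of any of spice_jar, jam_jar, mug, lemon, soda_can, dish_brush from where it was at the start of the episode above 0.025 m).
It also fails if it takes over 48 s, if anything falls off the work surface, if the arm or the gripper's body presses on something with over 40 N, if the wrist force passes 120 N, or if a joint passes its speed limit or range.

ROBOT

A 6-joint arm with a two-finger parallel gripper is mounted at the origin on a cart in front of the work surface, level with it; the furniture and walls round the work are solid. World frame = base frame: x ahead of the robot, y to its left, z up, the work surface at z = 0. Lengths are in m, angles in rad, forces in N, time in s.
With the tool pointing down it reaches from about 0.325 to 0.775 m from the base axis. Payload 5.5 kg.
Tool frame: the origin (TCP) lies between the finger pads; the fingertips stand 14 mm ahead of it and the grasp point (between the pads) lies 5 mm behind it; z points along the fingers, y is the line along which they close (so a half turn about z gives the same grasp; the last joint's range is limited). The gripper opens to 88 mm and grips with 3 to 60 N. Pads are 20 mm wide; open, the fingers measure 115 mm over their backs; the gripper's body (75 mm by 178 mm) begins 61 mm behind the grasp point.
Start: joints at [1.059, 0.091, 1.231, -0, 1.82, -0.057], TCP at [0.264, 0.539, 0.237] pointing down, gripper open.
Joint ranges: [-2.87, 2.87], [-0.86, 2.18], [0.17, 2.46], [-1.51, 4.65], [0.06, 2.69], [-2.65, 2.65]. Speed limits (rad/s): [2.57, 2.57, 3.01, 3.14, 3.14, 3.14].

INTERFACE

Orientations are given as a unit quaternion [x, y, z, w].
In Python, from workcell import r gives the robot as it stands.
- The arm moves only by the tool arm_command, never from a script. Its argument "rows" is one flat list of numbers, 5 for each row, row after row: the opening, from -1 (shut) to 1 (fully open), then the shift along the world's x, y, z in m, then the turn about the world's z in rad. In form: [claw, tx, ty, tz, spin, claw, tx, ty, tz, spin, ...]. A call has 1 to 10 rows; each row shifts and turns the commanded pose from where the row before left it; what a row does not reach is not made up. A row lasts 1/12 s, in which the tool goes at most 41.7 mm and 7.16 degrees, less where a joint would pass 70% of its speed; a pose out of reach is approached as far as the arm can. A call with a gripper value outside its range is refused whole. The fingers move at their own pace and stop on an object; "grip_force" is the grip in N (left out, the last holds). Time passes only in rows, so rows that do not move let the fingers close. It gives the time, the measured TCP pose, the force, the opening and the grip force at its end, in the units of the state.
- r.get_state(): the state, without advancing time (a new reading comes with each control period).
- r.capture(name): name is "scene" or "top" or "wrist"; returns a dict with "color" (384x512x3 uint8, red, green, blue), "fx", "fy", "cx", "cy" (pixels), "distortion" ([k1, k2, p1, p2, k3] as OpenCV has them; the pictures are not rectified), "xyz" and "rotation" of the camera in the world; the wrist camera has in their place "tool_from_camera" (4x4, takes a point from camera to tool coordinates, whose origin is the TCP and whose axes are the flange's). Camera axes: x right, y down, z forward; pixel columns grow to the right and rows downward; lengths in m; the calibration is good to about 2 mm. A picture is of the moment at which its call begins: read the wrist's pose just before it. There is no depth.
- r.close_job(): hands the job in; it is judged then, once.
The state is a dict: "time_s": time; "joint_positions": joint angles; "qd": joint speeds; "joint_efforts": joint torques, N m; "tcp_pos": TCP position; "ee_rot": TCP orientation; "wrist_force": force on the tool from outside, world axes, zero at the start; "ft_torque": the same for the moment, N m; "width": opening from 0.0 (shut) to 1.0 (fully open); "gripper_force": force on a finger pad.
Only numpy, scipy, OpenCV 4.12 (cv2) and the standard library are available. Lean on these libraries where they do the work, as an engineer would, in place of code of your own. Each camera call takes 0.05 s, during which the arm holds its last target. There are 200 camera calls.

## Working session

There is one attempt and no reset: what is moved stays moved. The work goes in short steps, Python scripts to look and compute and a tool call to move; the robot and the scene stay as the last step left them, time stands still between calls to the robot, and variables do not carry over. Pictures are saved under pics/ and viewed, at most 10 in all, crops included, and the job is handed in when it is done.

Besides the shell and the picture viewer there is one more tool, called after "Emit:" in YAML: its name, and indented under it one key for each argument. arm_command: Moves the arm, as the interface text tells. Its arguments: {"type":"object","properties":{"rows":{"type":"array","items":{"type":"number"}},"grip_force":{"type":"number"}},"required":["rows"]}

```bash
mkdir -p pics; cat > h.py <<'E'
import numpy as np,cv2
from workcell import r
def cap(n,save=None):
    s=r.get_state();c=r.capture(n)
    if n=="wrist":
        from scipy.spatial.transform import Rotation as R
        T=np.array(c["tool_from_camera"]);Rt=R.from_quat(s["ee_rot"]).as_matrix()
        c["P"]=np.array(s["tcp_pos"])+Rt@T[:3,3];c["R"]=Rt@T[:3,:3]
    else:
        c["P"]=np.array(c["xyz"]);q=np.array(c["rotation"])
        if q.shape==(4,):
            from scipy.spatial.transform import Rotation as R
            q=R.from_quat(q).as_matrix()
        c["R"]=q
    if save: cv2.imwrite(f"pics/{save}.png",c["color"][...,::-1])
    return c
def K(c): return np.array([[c["fx"],0,c["cx"]],[0,c["fy"],c["cy"]],[0,0,1.]])
def ray(c,uv):
    p=cv2.undistortPoints(np.array([[uv]],float),K(c),np.array(c["distortion"],float))[0,0]
    return c["R"]@np.array([p[0],p[1],1])
def onz(c,uv,z):
    d=ray(c,uv);return c["P"]+d*(z-c["P"][2])/d[2]
def tri(obs):
    A=np.zeros((3,3));b=np.zeros(3);L=[]
    for c,uv in obs:
        d=ray(c,uv);d/=np.linalg.norm(d);M=np.eye(3)-np.outer(d,d);A+=M;b+=M@c["P"];L.append((M,c["P"]))
    x=np.linalg.solve(A,b);return x,[np.linalg.norm(M@(x-p)) for M,p in L]
def proj(c,X):
    rv=cv2.Rodrigues(c["R"].T)[0]
    return cv2.projectPoints(np.array([X],float),rv,-c["R"].T@c["P"],K(c),np.array(c["distortion"],float))[0][0,0]
E
python3 - <<'E'
from h import *
print(r.get_state())
ims=[]
for n in ("scene","top","wrist"):
    c=cap(n,n);print(n,c["P"],c["R"].round(3).tolist(),c["fx"])
    ims.append(c["color"])
E
```

```text
{'time_s': 0.0, 'joint_positions': array([ 1.05931197e+00,  9.18377241e-02,  1.23185688e+00, -2.66873066e-05,
        1.81979463e+00, -5.67064184e-02]), 'qd': array([ 0.00133867, -0.00179884,  0.00098253, -0.00206941,  0.00109766,
       -0.00111771]), 'joint_efforts': array([-1.94534347e-03, -4.46452475e+01, -4.06440175e+01,  6.94647990e-02,
        2.95792089e-02, -1.12361527e-04]), 'tcp_pos': array([0.26344099, 0.53877803, 0.23553589]), 'ee_rot': array([ 2.25437566e-01,  9.74257155e-01, -9.13905138e-04, -2.53379056e-04]), 'wrist_force': array([-0.25509773,  0.19526006,  0.30414142]), 'ft_torque': array([0.02741925, 0.00754186, 0.00132118]), 'gripper_force': 0.0, 'width': 1.001738675285081}
scene [-0.69361857  0.76682271  0.88099433] [[-0.473, -0.422, 0.774], [-0.881, 0.236, -0.409], [-0.01, -0.875, -0.483]] 425.8860926546579
top [0.41564789 0.11776458 1.45490176] [[-0.021, -0.996, 0.083], [-1.0, 0.019, -0.015], [0.014, -0.083, -0.996]] 427.19694508056915
wrist [0.19638887 0.57178225 0.38327117] [[0.439, 0.864, 0.247], [0.898, -0.422, -0.122], [-0.002, 0.275, -0.961]] 328.1148116815127
```

View pics/scene.png

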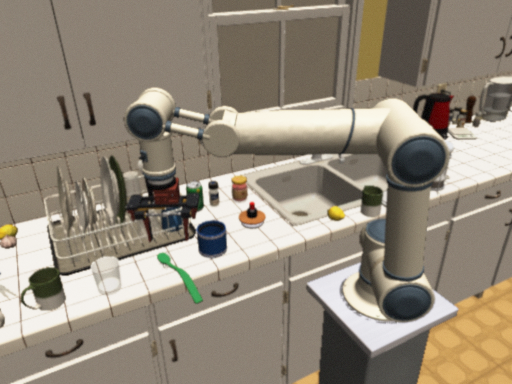

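View pics/top.png

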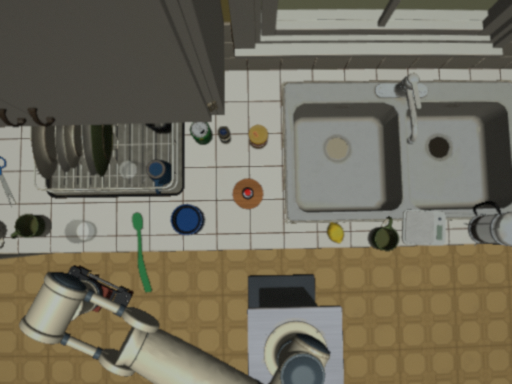

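The scene view shows the lids at about (252,214) and the canister at (211,237). In the top view they are at (248,193) and (187,219). The jars and can lie beyond the lids, with the brush to the left of the canister. Next I'll segment and triangulate.

```bash
python3 - <<'E'
from h import *
obs={"knob":[],"can":[],"cover":[]}
tiles=[]
for n,bk,bc in (("scene",(235,195,270,232),(190,215,232,260)),("top",(228,174,268,214),(165,200,210,240))):
    c=cap(n);hsv=cv2.cvtColor(c["color"],cv2.COLOR_RGB2HSV);H,S,V=cv2.split(hsv)
    red=((H<6)|(H>172))&(S>170)&(V>60); wood=(H>=6)&(H<16)&(S>120); blue=(H>100)&(H<130)&(S>100)
    for k,m,b in (("knob",red,bk),("can",blue,bc),("cover",wood|red,bk)):
        mm=np.zeros_like(H);mm[b[1]:b[3],b[0]:b[2]]=m[b[1]:b[3],b[0]:b[2]]*255
        cs=max(cv2.findContours(mm,cv2.RETR_EXTERNAL,cv2.CHAIN_APPROX_NONE)[0],key=cv2.contourArea)
        (u,v),rad=cv2.minEnclosingCircle(cs);ys,xs=np.nonzero(mm)
        print(n,k,cv2.boundingRect(cs),(xs.mean(),ys.mean()),len(xs),rad)
        obs[k].append((c,(xs.mean(),ys.mean())))
    for b in (bk,bc):
        tiles.append(cv2.resize(c["color"][b[1]:b[3],b[0]:b[2],::-1],(400,300),interpolation=cv2.INTER_NEAREST))
    if n=="top":
        print("top knob@.08",onz(c,obs["knob"][-1][1],.08),"can@.09",onz(c,obs["can"][-1][1],.085))
for k in obs: print(k,tri(obs[k]))
cv2.imwrite("pics/t.png",np.vstack([np.hstack(tiles[:2]),np.hstack(tiles[2:])]))
E
```

```text
scene knob (250, 203, 4, 6) (np.float64(251.63636363636363), np.float64(205.5)) 22 2.9155757427215576
scene can (199, 235, 27, 20) (np.float64(211.61265432098764), np.float64(238.60030864197532)) 648 14.151071548461914
scene cover (239, 211, 26, 13) (np.float64(250.17182130584192), np.float64(213.94845360824743)) 291 12.550070762634277
top knob (244, 188, 6, 7) (np.float64(247.0), np.float64(191.0)) 28 3.1017088890075684
top can (171, 205, 32, 29) (np.float64(187.38863287250385), np.float64(219.33026113671275)) 651 15.604889869689941
top cover (233, 179, 29, 30) (np.float64(247.46848381601362), np.float64(193.29471890971038)) 587 14.646077156066895
top knob@.08 [0.53928801 0.14867607 0.08      ] can@.09 [0.45154539 0.34095144 0.085     ]
knob (array([0.53975368, 0.14877667, 0.07470858]), [np.float64(2.094852246939535e-05), np.float64(2.0948522469437963e-05)])
can (array([0.45285607, 0.34807805, 0.04438282]), [np.float64(0.0005587234835671498), np.float64(0.0005587234835670417)])
cover (array([0.53734689, 0.1520344 , 0.03963878]), [np.float64(0.004405217292942575), np.float64(0.004405217292942695)])
```

View pics/t.png

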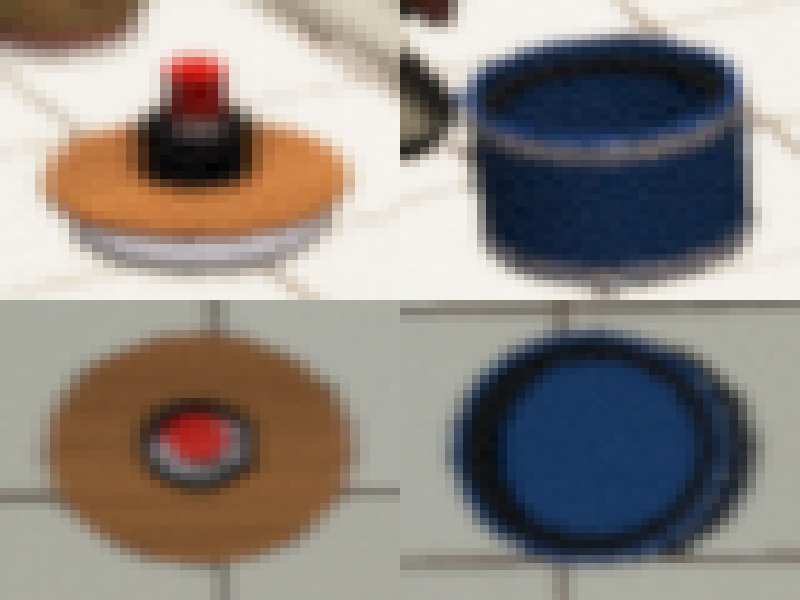

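Knob is at about (0.539, 0.149), with triangulated height 0.075, which fits the knob's 64–90 mm span. The canister is near (0.452, 0.345). Refining with the wrist camera, fingers aligned with world y.

Emit:
arm_command:
  rows: [1,0.0235,-0.0243,0,0.057,1,0.0235,-0.0243,0,0.057,1,0.0235,-0.0243,0,0.057,1,0.0235,-0.0243,0,0.057,1,0.0235,-0.0243,0,0.057,1,0.0235,-0.0243,0,0.057,1,0.0235,-0.0243,0,0.057,1,0.0235,-0.0243,0,0.057,1,0,0,0,0,1,0,0,0,0]

```text
time_s: 1.08
tcp_pos: [0.4525, 0.3434, 0.2364]
ee_rot: [0.001, 1.0, -0.0, -0.0]
wrist_force: [-1.4, 0.2, -0.5]
width: 1.0
gripper_force: 0.0
```

```bash
python3 - <<'E'
from h import *
import pickle
c=cap("wrist","w1");pickle.dump(c,open("w1.pkl","wb"));print(c["P"],proj(c,[.452,.345,.09]))
E
```

```text
[0.37766113 0.34313388 0.38404537] [256.928634   185.86296831]
```

View pics/w1.png

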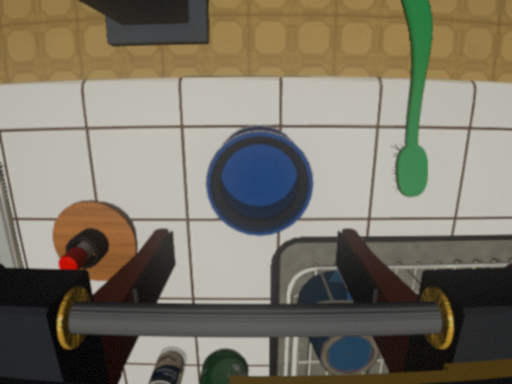

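Emit:
arm_command:
  rows: [1,0.005,-0.02,0.01,0,1,0.005,-0.02,0.01,0,1,0,0,0,0,1,0,0,0,0]

```text
time_s: 1.47
tcp_pos: [0.4612, 0.3055, 0.2575]
ee_rot: [-0.001, 1.0, 0.001, 0.001]
wrist_force: [-0.2, 0.1, 0.2]
width: 0.997
gripper_force: 0.0
```

```bash
python3 - <<'E'
from h import *
import pickle
c=cap("wrist","w2");pickle.dump(c,open("w2.pkl","wb"));print(c["P"],proj(c,[.452,.345,.09]))
E
```

```text
[0.38606781 0.30471366 0.40507764] [295.21213185 171.70682849]
```

Emit:
arm_command:
  rows: [1,0.019,-0.0395,0,0,1,0.019,-0.0395,0,0,1,0.019,-0.0395,0,0,1,0.019,-0.0395,0,0,1,0,0,0,0,1,0,0,0,0]

```text
time_s: 2.02
tcp_pos: [0.534, 0.154, 0.2554]
ee_rot: [0.001, 1.0, 0.0, -0.001]
wrist_force: [-0.6, 0.1, 0.6]
width: 0.998
gripper_force: 0.0
```

```bash
python3 - <<'E'
from h import *
import pickle
c=cap("wrist","w3");pickle.dump(c,open("w3.pkl","wb"));print(c["P"],proj(c,[.539,.149,.09]),r.get_state()["tcp_pos"])
E
```

```text
[0.45943486 0.15362346 0.40318192] [250.01290137 186.72042148] [0.53356906 0.15526446 0.2557008 ]
```

View pics/w3.png

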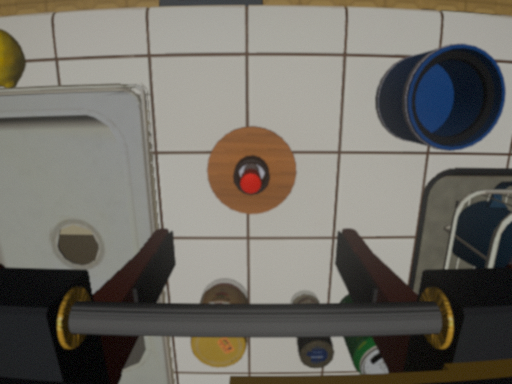

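w1 shows the canister mouth centred at about (260,182), and the dish rack beginning near row 237. w3 shows the knob top at about (251,182), inside a cover centred near (252,170), with clear space around.

```bash
cat > rim.py <<'E'
from h import *
from scipy.optimize import least_squares
def rim(c,z,center,R=None):
    hsv=cv2.cvtColor(c["color"],cv2.COLOR_RGB2HSV);H,S,V=cv2.split(hsv)
    m=((H>100)&(H<130)&(S>90)).astype(np.uint8)*255
    m=cv2.morphologyEx(m,cv2.MORPH_CLOSE,np.ones((3,3)))
    u,v=proj(c,[*center,z]);cs=[k for k in cv2.findContours(m,cv2.RETR_EXTERNAL,cv2.CHAIN_APPROX_NONE)[0] if cv2.contourArea(k)>500 and cv2.pointPolygonTest(k,(float(u),float(v)),False)>0]
    k=max(cs,key=cv2.contourArea)[:,0].astype(float)
    p=np.array([onz(c,q,z)[:2] for q in k])
    ctr=np.array(center)
    for _ in range(4):
        away=ctr-c["P"][:2];away/=np.linalg.norm(away)
        d=(p-ctr);d/=np.linalg.norm(d,axis=1)[:,None]
        q=p[d@away>0]
        f=least_squares(lambda x:np.linalg.norm(q-x[:2],axis=1)-(x[2] if R is None else R),[*ctr,.05],loss="soft_l1",f_scale=.001);ctr=f.x[:2]
    return f.x,np.abs(f.fun).mean(),proj(c,[*ctr,z])
E
python3 - <<'E'
from rim import *
import pickle
W=[pickle.load(open(f"w{i}.pkl","rb")) for i in (1,2,3)]
for z in (.08,.09,.10):
    print(z,[ (a[0].round(4).tolist(),round(a[1],5)) for a in (rim(c,z,(.452,.343)) for c in W)])
o=[(c,rim(c,.09,(.452,.343))[2]) for c in W]
print("tri rim",tri(o))
print("rack edge",onz(W[0],(330,240),0),onz(W[0],(330,240),.1))
ko=[];co=[]
for c in W:
    H,S,V=cv2.split(cv2.cvtColor(c["color"],cv2.COLOR_RGB2HSV))
    m=(((H<6)|(H>174))&(S>190)&(V>150)).astype(np.uint8)
    n,l,st,ce=cv2.connectedComponentsWithStats(m)
    u=proj(c,[.539,.149,.09]);i=min(range(1,n),key=lambda i:np.linalg.norm(ce[i]-u)+(100 if st[i,4]<40 else 0))
    k=(l==i).astype(np.uint8);cs=cv2.findContours(k,0,1)[0][0];(cc,rr)=cv2.minEnclosingCircle(cs)
    print(st[i],ce[i],cc,rr,onz(c,ce[i],.09));ko.append((c,ce[i]))
    w=((H>=4)&(H<20)&(S>110)&(V>70)).astype(np.uint8)
    w=cv2.morphologyEx(w,cv2.MORPH_OPEN,np.ones((3,3)));n,l,st,ce=cv2.connectedComponentsWithStats(w)
    u=proj(c,[.539,.149,.032]);ids=[i for i in range(1,n) if st[i,4]>800];i=min(ids,key=lambda i:np.linalg.norm(ce[i]-u))
    cs=cv2.findContours((l==i).astype(np.uint8),0,1)[0][0];e=cv2.fitEllipse(cv2.convexHull(cs))
    print(" cover",st[i],e,onz(c,e[0],.032));co.append((c,e[0]))
print("knob",tri(ko));print("knob scene", tri([ko[0],ko[2]]));print("cover",tri(co))
E
```

```text
0.08 [([0.4543, 0.3474, 0.0494], np.float64(0.00026)), ([0.454, 0.3483, 0.0493], np.float64(0.00029)), ([0.4518, 0.3527, 0.0496], np.float64(0.00028))]
0.09 [([0.4518, 0.3472, 0.0478], np.float64(0.00025)), ([0.4519, 0.347, 0.0478], np.float64(0.00028)), ([0.452, 0.3465, 0.0481], np.float64(0.00027))]
0.1 [([0.4493, 0.3471, 0.0462], np.float64(0.00024)), ([0.4498, 0.3456, 0.0463], np.float64(0.00027)), ([0.4523, 0.3404, 0.0465], np.float64(0.00026))]
tri rim (array([0.4520476 , 0.34715832, 0.08901198]), [np.float64(7.774412576993092e-05), np.float64(9.946383934194268e-05), np.float64(4.713618937191842e-05)])
rack edge [0.54601937 0.43858465 0.        ] [0.50218126 0.41373062 0.1       ]
[ 60 257  16  12 168] [ 67.13095238 262.98809524] (68.0, 263.0) 8.602425575256348 [0.53253089 0.1506836  0.09      ]
 cover [  53  202   83   78 3563] ((94.05657958984375, 239.91302490234375), (74.69711303710938, 85.20928955078125), 122.34959411621094) [0.53198709 0.15208932 0.032     ]
[101 240  17  17 215] [109.1255814  247.93488372] (108.74324035644531, 248.55404663085938) 8.983270645141602 [0.5345
[... 257 characters left out ...]
217285156, 182.8076934814453) 9.325557708740234 [0.53485321 0.14913139 0.09      ]
 cover [ 208  127   87   86 4826] ((251.31544494628906, 169.70603942871094), (85.4696273803711, 86.97923278808594), 97.43074798583984) [0.53354394 0.14974786 0.032     ]
knob (array([0.53511386, 0.14887516, 0.0872553 ]), [np.float64(0.0010381733721481058), np.float64(0.000630519372214792), np.float64(0.00044615587946143537)])
knob scene (array([0.53493097, 0.14879808, 0.08682824]), [np.float64(0.0007273035050059074), np.float64(0.000727303505005773)])
cover (array([0.53410096, 0.14950608, 0.02744376]), [np.float64(0.00013238789949520378), np.float64(0.00036841483317411365), np.float64(0.00039697589260718477)])
```

All three canister fits agree: rim (0.452, 0.347, 0.089), radius 48 mm. The knob top is (0.535, 0.149, 0.087), matching the expected 0.09. Descending to the knob.

Emit:
arm_command:
  rows: [1,0.001,-0.0055,-0.03,0,1,0,0,-0.035,0,1,0,0,-0.035,0,1,0,0,-0.03,0,1,0,0,-0.02,0,1,0,0,-0.015,0,1,0,0,-0.012,0,1,0,0,0,0,1,0,0,0,0]

```text
time_s: 2.82
tcp_pos: [0.5342, 0.1503, 0.0795]
ee_rot: [-0.002, 1.0, 0.0, -0.0]
wrist_force: [0.2, 1.3, 1.4]
width: 1.0
gripper_force: 0.0
```

```bash
python3 - <<'E'
from h import *
p=[r.get_state()["tcp_pos"]]
c=cap("wrist","w4");p.append(r.get_state()["tcp_pos"])
print(p,proj(c,[.535,.149,.09]))
E
```

```text
[array([0.53421589, 0.15026803, 0.07948093]), array([0.53495318, 0.1500793 , 0.0806225 ])] [252.97719296 270.84032238]
```

View pics/w4.png

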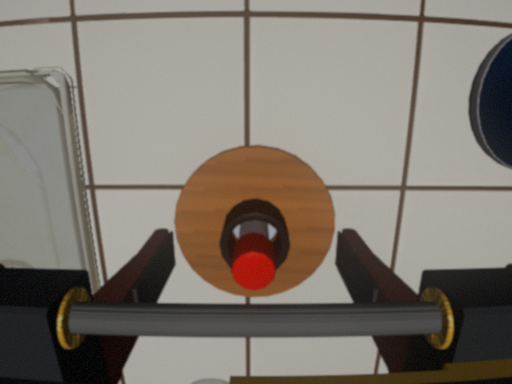

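The knob top is at (253,269), 2 px from the predicted spot and midway between the fingers. Closing.

Emit:
arm_command:
  rows: [-1,0,0,-0.001,0,-1,0,0,0,0,-1,0,0,0,0,-1,0,0,0,0,-1,0,0,0,0,-1,0,0,0,0,-1,0,0,0,0,-1,0,0,0,0,-1,0,0,0,0,-1,0,0,0,0]
  grip_force: 45

```text
time_s: 3.7
tcp_pos: [0.5348, 0.1489, 0.0786]
ee_rot: [-0.001, 1.0, -0.0, -0.0]
wrist_force: [-0.2, 0.1, -0.2]
width: 0.285
gripper_force: 0.0
```

Emit:
arm_command:
  rows: [-1,0,0,0,0,-1,0,0,0,0,-1,0,0,0,0,-1,0,0,0,0]

```text
time_s: 4.03
tcp_pos: [0.5348, 0.1492, 0.0786]
ee_rot: [-0.001, 1.0, 0.0, 0.0]
wrist_force: [0.6, 2.1, -1.7]
width: 0.243
gripper_force: 45.0
```

Emit:
arm_command:
  rows: [-1,0,0,0.006,0,-1,0,0,0.012,0,-1,0,0,0.018,0,-1,0,0,0.022,0,-1,0,0,0.022,0,-1,0,0,0.022,0,-1,0,0,0.018,0,-1,0,0,0.01,0,-1,0,0,0,0,-1,0,0,0,0]

```text
time_s: 4.87
tcp_pos: [0.5349, 0.1488, 0.2086]
ee_rot: [-0.0, 1.0, -0.0, 0.0]
wrist_force: [0.2, -0.1, -6.1]
width: 0.245
gripper_force: 45.0
```

```bash
python3 - <<'E'
from h import *
s=r.get_state();print(s["tcp_pos"],s["wrist_force"])
c=cap("wrist","w5")
E
```

```text
[0.53489633 0.14877901 0.20860904] [ 0.18420697 -0.13862341 -6.05401823]
```

View pics/w5.png

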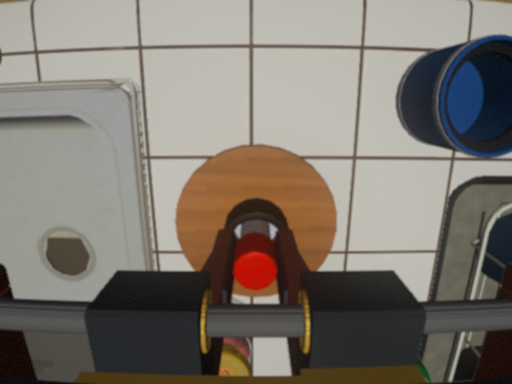

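Both lids hang level in the grip, knob at about (255,265), wrist load 6 N. Next, the knob axis against the canister axis with the same camera.

```bash
python3 - <<'E'
from rim import *
s=r.get_state();t=s["tcp_pos"];c=cap("wrist")
H,S,V=cv2.split(cv2.cvtColor(c["color"],cv2.COLOR_RGB2HSV))
m=(((H<6)|(H>174))&(S>190)&(V>150)).astype(np.uint8);n,l,st,ce=cv2.connectedComponentsWithStats(m)
i=1+np.argmax(st[1:,4]);cs=cv2.findContours((l==i).astype(np.uint8),0,1)[0][0];cc,rr=cv2.minEnclosingCircle(cs)
print(st[i],ce[i],cc,rr,t)
k=onz(c,cc,t[2]+.0115);print("knob-tcp",k-t,"px/mm dia",2*rr)
for v in (250,265,280): print(onz(c,(255,v),t[2]+.0115)-t)
print("rim seen here",rim(c,.09,(.452,.347)))
E
```

```text
[ 234  252   42   38 1258] [254.6518283  270.41573927] (254.53846740722656, 270.6153869628906) 20.815570831298828 [0.53444606 0.14876065 0.20734892]
knob-tcp [ 0.00013674 -0.00053111  0.0115    ] px/mm dia 41.631141662597656
[-0.01034848 -0.00032932  0.0115    ]
[-0.00276585 -0.00032045  0.0115    ]
[ 0.00506893 -0.00031125  0.0115    ]
rim seen here (array([0.45311313, 0.33380025, 0.03897652]), np.float64(0.005493500609614764), array([483.02415634,  99.03370678]))
```

Emit:
arm_command:
  rows: [-1,-0.006,0.0145,0,0,-1,-0.012,0.029,0,0,-1,-0.0145,0.0345,0,0,-1,-0.0145,0.0345,0,0,-1,-0.0145,0.0345,0,0,-1,-0.012,0.029,0,0,-1,-0.0065,0.0155,0,0,-1,-0.003,0.007,0,0,-1,0,0,0,0,-1,0,0,0,0]

```text
time_s: 5.8
tcp_pos: [0.4519, 0.3466, 0.2075]
ee_rot: [-0.001, 1.0, -0.001, -0.001]
wrist_force: [0.4, -0.8, -6.8]
width: 0.24
gripper_force: 45.0
```

Emit:
arm_command:
  rows: [-1,0,0,-0.01,0,-1,0,0,-0.01,0,-1,0,0,-0.01,0,-1,0,0,-0.003,0,-1,0,0,0,0,-1,0,0,0,0]

```text
time_s: 6.3
tcp_pos: [0.4518, 0.3469, 0.1751]
ee_rot: [-0.0, 1.0, -0.0, -0.0]
wrist_force: [-0.5, -1.0, -4.5]
width: 0.238
gripper_force: 45.0
```

```bash
python3 - <<'E'
from rim import *
s=r.get_state();print(s["tcp_pos"],s["wrist_force"])
c=cap("wrist","w6");a=cap("scene");b=cap("top")
print(proj(a,[.452,.347,.09]),proj(b,[.452,.347,.09]),proj(c,[.452,.347,.09]))
t=[cv2.resize(i[v-30:v+30,u-40:u+40,::-1],(400,300),interpolation=1) for i,u,v in ((a["color"],211,225),(b["color"],187,218))]
cv2.imwrite("pics/t2.png",np.vstack([cv2.resize(c["color"][...,::-1],(400,300)),t[0]]))
E
```

```text
[0.45182018 0.34694353 0.17510781] [-0.48867772 -1.03800801 -4.45531895]
[211.30593231 227.50285614] [185.23834579 219.18764279] [255.43974362 206.90424898]
```

View pics/t2.png

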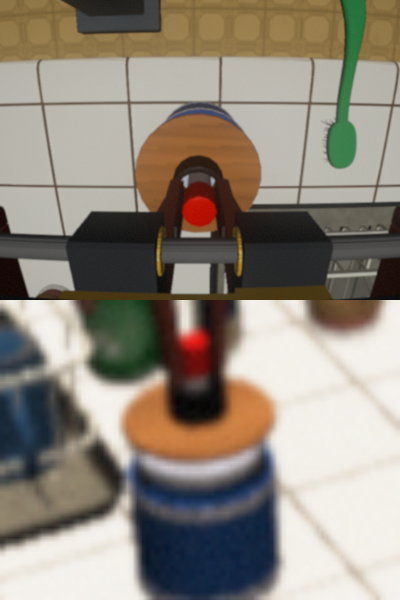

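The lids sit centred just above the rim in both views (wrist and scene). Lowering slowly and watching the force.

Emit:
arm_command:
  rows: [-1,0,0,-0.002,0,-1,0,0,-0.002,0,-1,0,0,-0.002,0,-1,0,0,-0.002,0,-1,0,0,-0.002,0,-1,0,0,0,0,-1,0,0,0,0]

```text
time_s: 7.03
tcp_pos: [0.4517, 0.3474, 0.1653]
ee_rot: [-0.001, 1.0, -0.0, -0.0]
wrist_force: [-0.1, 0.7, -5.4]
width: 0.242
gripper_force: 45.0
```

Emit:
arm_command:
  rows: [-1,0,0,-0.002,0,-1,0,0,-0.002,0,-1,0,0,-0.002,0,-1,0,0,0,0,-1,0,0,0,0]

```text
time_s: 7.45
tcp_pos: [0.4517, 0.3474, 0.1593]
ee_rot: [-0.001, 1.0, -0.0, -0.0]
wrist_force: [0.4, -0.4, -6.2]
width: 0.244
gripper_force: 45.0
```

Inside the mouth (lid underside about 9 mm below the rim), no lateral force. Continuing.

Emit:
arm_command:
  rows: [-1,0,0,-0.0015,0,-1,0,0,-0.0015,0,-1,0,0,-0.0015,0,-1,0,0,-0.0015,0,-1,0,0,0,0,-1,0,0,0,0]

```text
time_s: 7.95
tcp_pos: [0.4521, 0.3476, 0.1544]
ee_rot: [-0.001, 1.0, 0.0, 0.001]
wrist_force: [-0.6, -0.3, 3.5]
width: 0.243
gripper_force: 45.0
```

Emit:
arm_command:
  rows: [-1,0,0,-0.0015,0,-1,0,0,-0.0015,0,-1,0,0,-0.0015,0,-1,0,0,0,0]

```text
time_s: 8.28
tcp_pos: [0.452, 0.3476, 0.1487]
ee_rot: [-0.001, 1.0, 0.0, 0.0]
wrist_force: [-0.4, 0.1, 2.4]
width: 0.244
gripper_force: 45.0
```

The ring has engaged (force went from -6 to +3 N). Now small steps to the hard stop.

Emit:
arm_command:
  rows: [-1,0,0,-0.001,0,-1,0,0,-0.001,0,-1,0,0,0,0]

```text
time_s: 8.53
tcp_pos: [0.4519, 0.3476, 0.1469]
ee_rot: [-0.001, 1.0, 0.0, 0.0]
wrist_force: [0.6, 0.8, 1.9]
width: 0.243
gripper_force: 45.0
```

Emit:
arm_command:
  rows: [-1,0,0,-0.001,0,-1,0,0,0,0]

```text
time_s: 8.7
tcp_pos: [0.452, 0.3476, 0.1464]
ee_rot: [-0.001, 1.0, 0.0, 0.0]
wrist_force: [-0.0, 0.8, 3.5]
width: 0.243
gripper_force: 45.0
```

Emit:
arm_command:
  rows: [-1,0,0,-0.0007,0,-1,0,0,0,0]

```text
time_s: 8.87
tcp_pos: [0.452, 0.3476, 0.1464]
ee_rot: [-0.001, 1.0, 0.0, 0.001]
wrist_force: [-0.5, 1.2, 6.5]
width: 0.246
gripper_force: 45.0
```

Emit:
arm_command:
  rows: [-1,0,0,-0.0007,0,-1,0,0,0,0]

```text
time_s: 9.03
tcp_pos: [0.4521, 0.3476, 0.1464]
ee_rot: [-0.001, 1.0, 0.001, 0.001]
wrist_force: [-1.0, 0.1, 9.4]
width: 0.244
gripper_force: 45.0
```

Emit:
arm_command:
  rows: [-1,0,0,-0.001,0,-1,0,0,-0.001,0,-1,0,0,-0.001,0,-1,0,0,0,0,-1,0,0,0,0,-1,0,0,0,0]

```text
time_s: 9.53
tcp_pos: [0.4523, 0.3477, 0.1463]
ee_rot: [-0.001, 1.0, 0.001, 0.002]
wrist_force: [-5.5, -3.4, 20.6]
width: 0.242
gripper_force: 45.0
```

The lid has stopped hard: 20 N with no further motion, at the expected height. Relieving the push, then releasing.

Emit:
arm_command:
  rows: [-1,0,0,0.0025,0,-1,0,0,0.002,0,-1,0,0,0,0,-1,0,0,0,0]

```text
time_s: 9.87
tcp_pos: [0.452, 0.3475, 0.1464]
ee_rot: [-0.001, 1.0, 0.0, 0.0]
wrist_force: [0.7, 0.8, 5.2]
width: 0.243
gripper_force: 45.0
```

Emit:
arm_command:
  rows: [1,0,0,0,0,1,0,0,0,0,1,0,0,0,0,1,0,0,0,0,1,0,0,0,0,1,0,0,0,0,1,0,0,0,0,1,0,0,0,0,1,0,0,0,0,1,0,0,0,0]
  grip_force: 20

```text
time_s: 10.7
tcp_pos: [0.4518, 0.3474, 0.1462]
ee_rot: [-0.001, 1.0, 0.0, 0.0]
wrist_force: [0.3, 0.2, 0.3]
width: 0.962
gripper_force: 0.0
```

```bash
python3 - <<'E'
from rim import *
s=r.get_state();t=s["tcp_pos"];print(t,s["wrist_force"],s["width"])
c=cap("wrist","w7")
H,S,V=cv2.split(cv2.cvtColor(c["color"],cv2.COLOR_RGB2HSV))
m=(((H<6)|(H>174))&(S>190)&(V>150)).astype(np.uint8);n,l,st,ce=cv2.connectedComponentsWithStats(m)
i=1+np.argmax(st[1:,4]);print(st[i],onz(c,ce[i],.158))
print(proj(c,[.452,.347,.128]))
E
```

```text
[0.4518287  0.34744431 0.14624189] [0.31954234 0.22334076 0.34215597] 0.962485818828411
[ 234  252   43   39 1239] [0.45198689 0.34720292 0.158     ]
[254.722987  244.1253635]
```

View pics/w7.png

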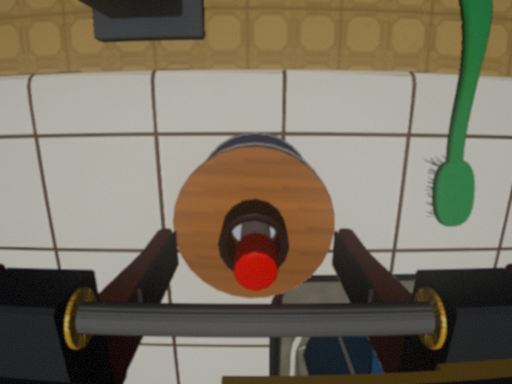

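The lids are seated: knob at (256,271), i.e. world (0.452, 0.347), 0.2 mm from the fingers' midline. Fingers are clear. Going down 28 mm to the collar.

Emit:
arm_command:
  rows: [1,0,0,-0.007,0,1,0,0,-0.007,0,1,0,0,-0.006,0,1,0,0,-0.005,0,1,0,0,-0.003,0,1,0,0,0,0,1,0,0,0,0]

```text
time_s: 11.33
tcp_pos: [0.4517, 0.3474, 0.1179]
ee_rot: [-0.001, 1.0, -0.0, -0.0]
wrist_force: [-0.4, 0.2, -0.4]
width: 1.0
gripper_force: 0.0
```

Emit:
arm_command:
  rows: [-1,0,0,0,0,-1,0,0,0,0,-1,0,0,0,0,-1,0,0,0,0,-1,0,0,0,0,-1,0,0,0,0,-1,0,0,0,0,-1,0,0,0,0,-1,0,0,0,0,-1,0,0,0,0]
  grip_force: 25

```text
time_s: 12.17
tcp_pos: [0.4518, 0.3473, 0.1183]
ee_rot: [-0.001, 1.0, -0.0, 0.0]
wrist_force: [-0.0, -0.8, 1.1]
width: 0.453
gripper_force: 25.0
```

The opening is 40 mm, which is the collar. Lifting straight up, slowly at first.

Emit:
arm_command:
  rows: [-1,0,0,0.002,0,-1,0,0,0.003,0,-1,0,0,0.003,0,-1,0,0,0,0,-1,0,0,0,0]

```text
time_s: 12.58
tcp_pos: [0.4519, 0.3475, 0.1264]
ee_rot: [-0.001, 1.0, 0.0, 0.0]
wrist_force: [-0.5, -0.6, -2.7]
width: 0.451
gripper_force: 25.0
```

```bash
python3 - <<'E'
from rim import *
s=r.get_state();t=s["tcp_pos"];print(t,s["wrist_force"],s["width"])
c=cap("wrist")
H,S,V=cv2.split(cv2.cvtColor(c["color"],cv2.COLOR_RGB2HSV))
m=(((H<6)|(H>174))&(S>190)&(V>150)).astype(np.uint8);n,l,st,ce=cv2.connectedComponentsWithStats(m)
i=1+np.argmax(st[1:,4]);print(st[i],"if home",onz(c,ce[i],.158),"if rose",onz(c,ce[i],.166))
E
```

```text
[0.45190615 0.34752098 0.12644596] [-0.45435005 -0.61940194 -2.67631277] 0.45057920048889194
[ 231  273   49   30 1175] if home [0.44959141 0.34715882 0.158     ] if rose [0.44458589 0.34714243 0.166     ]
```

The load is 2.7 N, so only the cover is lifting, and the knob has stayed at home height. Lifting on.

Emit:
arm_command:
  rows: [-1,0,0,0.005,0,-1,0,0,0.01,0,-1,0,0,0.012,0,-1,0,0,0.012,0,-1,0,0,0.012,0,-1,0,0,0.012,0,-1,0,0,0.01,0,-1,0,0,0.007,0,-1,0,0,0.003,0,-1,0,0,0,0]

```text
time_s: 13.47
tcp_pos: [0.4521, 0.3476, 0.2102]
ee_rot: [-0.001, 1.0, 0.0, 0.001]
wrist_force: [0.4, 0.3, -2.0]
width: 0.456
gripper_force: 25.0
```

Emit:
arm_command:
  rows: [-1,0,0,0,0,-1,0,0,0,0,-1,0,0,0,0,-1,0,0,0,0,-1,0,0,0,0,-1,0,0,0,0]

```text
time_s: 13.97
tcp_pos: [0.4517, 0.3474, 0.209]
ee_rot: [-0.001, 1.0, -0.0, -0.0]
wrist_force: [-0.5, -0.6, -1.7]
width: 0.456
gripper_force: 25.0
```

```bash
python3 - <<'E'
from rim import *
s=r.get_state();print(s["tcp_pos"],s["wrist_force"],s["width"])
a=cap("scene");w=cap("wrist")
cv2.imwrite("pics/f.png",np.vstack([cv2.resize(a["color"][180:260,160:270,::-1],(412,300)),cv2.resize(w["color"][...,::-1],(412,300))]))
E
```

```text
[0.45174803 0.34736527 0.20897621] [-0.50852949 -0.55893415 -1.67822425] 0.45556961640254934
```

View pics/f.png

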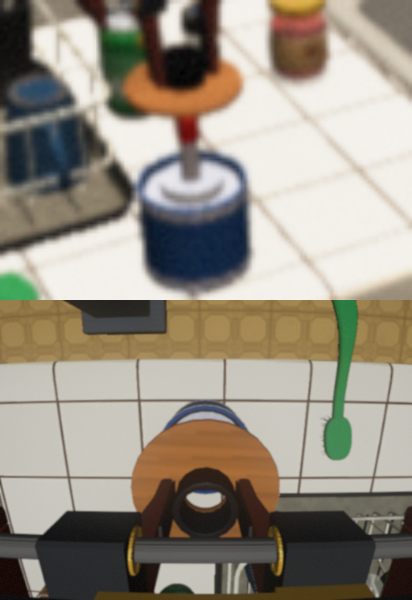

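The cover is held level above the knob, with its underside about 25 mm above the knob top. The inner lid is seated in the canister, so I'm handing in.

```bash
python3 -c "
from workcell import r
print(r.close_job())"
```

```text
the job is handed in; nothing more can be done
None
```

I pressed the inner lid home to its hard stop and handed the job in, with the cover gripped by its collar and held level and still about 25 mm above the red knob; no verdict came back.

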